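# Load the lantern's battery case and lock its twist cap

### The job

Load the fat battery cell into the clear battery case, nub up, and shut the case with its twist cap: rest the cap's T-bar on the collar, feel for the two slots and let it drop in, then press down against the spring and turn clockwise a quarter turn to the stop, so that on letting go the cap springs up into its lock. Do not force the cap against the case, and leave the other things where they are.

Things in the scene. Friction and masses are not known exactly. Their poses are not given: they have to be found in the camera images.
- case: Clear plastic battery case, a round upright tube, screwed to the plywood by a foot with two ears. Fixed. Origin: on the tube's axis at the plywood; z up; ears along y, 42 mm either side. Tube 43 mm outside, bore 37.5 mm, widening to a head 59 mm across in its top 19 mm; rim 84 mm above the plywood. The plastic cracks if the cap is forced against it with more than 40 N
- case_mouth (a point): Centre of the case's mouth, on the axis at the rim, 84 mm up; axes as case. Around it sits a white collar flush with the rim, 7 mm thick, bore 36 mm, with two opposite slots 12 mm wide, from the bore out to 53 mm across. It was pressed in by hand and sits tight: the line through its slots lies anywhere from 0.2 to 1.5 rad anticlockwise of the case's x axis; only looking or feeling tells
- case_lock (a point): Point on the axis at the collar's flat underside, 77 mm up; axes as case. Under it the T-bar has a quarter turn of free travel, clockwise seen from above, from the slots to a stop; the other way is blocked at once. At the stop the underside has two pockets for the T-bar's ends, 14 mm wide and 2.5 mm deep (ceiling 79.5 mm up); the T-bar is in them from 83 degrees of turn to the stop at 93
- case_plate (a point): Point on the axis, 15 mm up, at the top of the unloaded contact plate in the foot of the case; axes as case. The plate is on a spring: 2.5 N to start it down, 1 N more per mm, travel 10.5 mm
- cap_grip (a point): Twist cap, loose, grey plastic, 50 g, standing on its nose. This point: middle of its wing, on the cap's axis, 35 mm above the nose's underside; z up, x along the wing. Wing 42 mm long (x), 12 mm thick (y), 26 mm tall (22 to 48 mm above the nose's underside), pinched across its thickness from above; under it a disc 58 mm across (17 to 22 mm)
- cap_bar (a point): Middle of the cap's T-bar, 5 mm above the nose's underside; axes as cap_grip. Bar 48 mm long (along x, in line with the wing), 9 mm wide, 4 mm thick, across a spigot 33 mm in diameter that hangs 17 mm below the disc and ends in a tapered nose
- cap_nose (a point): Centre of the nose's flat underside (28 mm across); axes as cap_grip. Its height above the plywood with the cell loaded: 81 mm with the T-bar resting on the collar; 76.5 mm dropped into the slots, resting on the cell; under 70 mm pressed so far that the T-bar can turn (a push of about 8 N); 67 mm with the disc down on the rim (about 11 N); 72.5 mm locked, sprung up into the pockets
- cell_mid (a point): Fat battery cell, loose, standing nub up: 33 mm across, 60 mm tall, plus a nub 10 mm across and 1.5 mm tall on top; 100 g. This point: on its axis, 30 mm above its base; z towards the nub. Standing on the unloaded plate in the case it is 45 mm above the plywood. Held by its top it is let down the tube and slides the last 20 to 35 mm by itself
- small_cell_mid (a point): A smaller cell that does not belong (26 mm across, 48.5 mm tall), standing; this point half-way up. Leave alone
- lantern: Yellow lantern, 124 mm across, 220 mm tall with its bail, toggle switch on its side; origin under its centre. Leave alone
- bowl: Ceramic bowl 120 mm across, 55 mm tall; origin under its centre. Leave alone
- tumbler: Steel tumbler 72 mm across, 85 mm tall; origin under its centre. Leave alone
- clip1: Black plastic hair clip, 70 mm long, 20 mm tall, lying; origin under its middle. Leave alone
- clip2: Second hair clip, the same. Leave alone
- comb: Black comb 140 mm long, 38 mm wide, lying; origin under its middle. Leave alone
There are look-alikes about, which are no part of the job. What is shaped like the case but red is not meant. Leave any pink look-alike of the part that bears cap_grip alone.

How it is judged:
By the outcome, as a careful person would: the job done as asked, in the order asked, and still so for the second after the job is handed in, with the robot touching nothing.
It also fails if it takes over 72 s, if anything falls off the work surface, if the arm or the gripper's body presses on something with over 40 N, if the wrist force passes 120 N, or if a joint passes its speed limit or range.

### The arm

A 6-joint arm with a two-finger parallel gripper is mounted at the origin on the work surface. World frame = base frame: x ahead of the robot, y to its left, z up, the work surface at z = 0. Lengths are in mm, angles in rad, forces in N, time in s.
With the tool pointing down it reaches from about 275 to 750 mm from the base axis. Payload 10.2 kg.
Tool frame: the origin (TCP) lies between the finger pads; the fingertips stand 11 mm ahead of it and the grasp point (between the pads) lies 8 mm behind it (ctrl.nose_length is the distance from the TCP to the fingertips, in mm); x points along the fingers, y is the direction in which the jaws open and shut, and the axes are right-handed (so a half turn about x gives the same grasp; the last joint's range is limited). The gripper opens to 85 mm and grips with 20 to 120 N. Pads are 22 mm wide; open, the fingers measure 114 mm over their backs; the gripper's body (76 mm by 85 mm) begins 54 mm behind the grasp point. The pads swing forward as they close: fully open they stand 13 mm farther back than shut.
Start: joints at [-0.223, 0.313, 1.498, -0, 1.331, -0.223], TCP at [525.006, -0.014, 242.294] pointing down, gripper open.
Joint ranges: [-2.94, 2.94], [-0.97, 2.17], [0.19, 2.56], [-1.23, 4.37], [0.02, 3.11], [-2.88, 2.88]. Speed limits (rad/s): [2.39, 2.39, 3.01, 3.14, 3.14, 3.14].

### API

Orientations are given as a unit quaternion [w, x, y, z].
In Python, from rig import ctrl, capture, ticket gives the robot as it stands.
- The arm moves only by the tool step_arm, never from a script. Its argument "commands" is a list of rows, each a list of 2 entries, a list of its own where there are three numbers: the shift along the world's x, y, z normalised to -1 to 1, where 1 is 0.04 m, then the turn about the world's z normalised to -1 to 1, where 1 is 180 degrees. A call has 1 to 5 rows; each row shifts and turns the commanded pose from where the row before left it; what a row does not reach is not made up. A row lasts 1/10 s, in which the tool goes at most 50 mm and 8.59 degrees, less where a joint would pass 70% of its speed; a pose out of reach is approached as far as the arm can. A call with a number of a shift or a turn outside -1 to 1 is refused whole. A call with a gripper value outside its range is refused whole. "gripper" is the closure, from -1 (fully open) to 1 (shut), so that 0 is half open, set as the call begins (left out, the last holds). The fingers move at their own pace and stop on an object; "force" is the grip in N (left out, the last holds). Time passes only in rows, so rows that do not move let the fingers close. It gives the time, the measured TCP pose, the force and the opening at its end, in the units of the state.
- ctrl.sense(): the state, without advancing time (a new reading comes with each control period).
- capture(name): name is "scene" or "side" or "wrist"; returns a dict with "image" (384x512x3 uint8, blue, green, red), "fov_y" (degrees; the focal length in pixels is half the picture's height over the tangent of half this angle, whatever the lens; pixels are square), "cx", "cy" (the principal point, pixels), "k1" (the pictures are not rectified: a ray, as slopes to the right and down, at radius r is drawn at 1 + k1 r^2 times it, then the intrinsics apply), "origin" and "orientation" of the camera in the world. Camera axes: x right, y down, z forward; pixel columns grow to the right and rows downward; lengths in mm; the calibration is good to about 2 mm. A picture is of the moment at which its call begins. There is no depth.
- ticket.finish_job(): hands the job in, once; it reports no verdict.
The state is a dict: "time_s": time; "joints": joint angles; "dq": joint speeds; "tau": joint torques, N m; "eef_pos": TCP position; "ee_rot": TCP orientation; "force": force on the tool from outside, world axes, zero at the start; "wrist_torque": the same for the moment, N m; "grip_width": opening from 0.0 (shut) to 1.0 (fully open).
Only numpy, scipy, OpenCV 4.12 (cv2) and the standard library are available. Lean on these libraries where they do the work, as an engineer would, in place of code of your own. Each camera call takes 0.05 s, during which the arm holds its last target.

## Working session

There is one attempt and no reset: what is moved stays moved. The work goes in short steps, Python scripts to look and compute and a tool call to move; the robot and the scene stay as the last step left them, time stands still between calls to the robot, and variables do not carry over. Pictures are saved under pics/ and viewed, and the job is handed in when it is done.

Besides the shell and the picture viewer there is one more tool, called after ">>>" by a JSON object that holds its "op" and its "data", one argument or row to a line. step_arm: Moves the arm, as the interface text tells. Its arguments: {"type":"object","properties":{"commands":{"type":"array","items":{"type":"array"}},"gripper":{"type":"number"},"force":{"type":"number"}},"required":["commands"]}

```bash
mkdir -p pics; ls; cat > h.py <<'E'
import numpy as np, cv2
from rig import ctrl, capture, ticket
from scipy.spatial.transform import Rotation as R
def snap(n,fn):
    c=capture(n); cv2.imwrite('pics/'+fn+'.png',c['image']); 
    import pickle; pickle.dump(c,open('pics/'+fn+'.pkl','wb')); return c
def load(fn):
    import pickle; return pickle.load(open('pics/'+fn+'.pkl','rb'))
def rot(c):
    o=c['orientation']; o=np.array(o,float)
    return o if o.shape==(3,3) else R.from_quat([o[1],o[2],o[3],o[0]]).as_matrix()
def K(c):
    f=c['image'].shape[0]/2/np.tan(np.radians(c['fov_y'])/2)
    return np.array([[f,0,c['cx']],[0,f,c['cy']],[0,0,1.]]),np.array([c['k1'],0,0,0,0.])
def ray(c,u,v):
    k,d=K(c); p=cv2.undistortPoints(np.array([[[u,v]]],float),k,d)[0,0]
    return np.array(c['origin'],float),rot(c)@np.array([p[0],p[1],1.])
def onz(c,u,v,z):
    o,d=ray(c,u,v); return o+d*(z-o[2])/d[2]
def proj(c,P):
    k,d=K(c); Rm=rot(c); P=np.atleast_2d(P).astype(float)
    q=(P-np.array(c['origin']))@Rm
    return cv2.projectPoints(q,np.zeros(3),np.zeros(3),k,d)[0][:,0]
E
python3 - <<'E'
from h import *
for n in ['scene','side','wrist']:
    c=snap(n,n+'0'); print(n,c['fov_y'],c['cx'],c['cy'],c['k1'],c['origin'],c['orientation'])
print(ctrl.sense())
E
```

```text
pics
scene 52.25576137168642 256.73489561943563 185.97339934244002 -0.08617234149890776 [1173.76286109 -224.39165926  878.82063474] [-0.26470064  0.78588457  0.5295533  -0.17858423]
side 49.213893212687665 260.55965101347044 191.67177760644424 -0.07879648185204984 [570.53518165 675.89494458 829.58085849] [ 0.00332516  0.01011328  0.93673079 -0.34988867]
wrist 67.99125044332216 253.9056539080566 194.7437226029689 -0.06370739863538018 [524.94987795  78.09297532 374.22084551] [ 1.52482928e-01  9.88306006e-01 -6.22914821e-05 -4.36729323e-04]
{'time_s': 0.15, 'joints': array([-2.23407685e-01,  3.13311411e-01,  1.49823719e+00,  2.08922324e-05,
        1.33098981e+00, -2.23406977e-01]), 'dq': array([ 0.00155277, -0.00242893, -0.00345276,  0.00167649,  0.00023653,
        0.00042699]), 'tau': array([ 1.79854873e-03, -4.12368500e+01, -2.59796566e+01, -1.57318855e-04,
        3.17765021e-03, -3.62555340e-05]), 'eef_pos': array([5.24828452e+02, 2.78594826e-02, 2.41881234e+02]), 'ee_rot': array([ 0.49971175,  0.49982926,  0.50028529, -0.50017347]), 'force': array([-0.01155071, -0.32055859, -0.22608801]), 'wrist_torque': array([-0.00262034,  0.00624519,  0.03111761]), 'grip_width': 0.9984409230105408}
```

View pics/scene0.png

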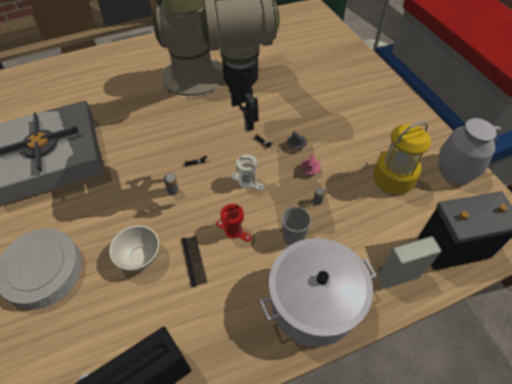

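View pics/side0.png

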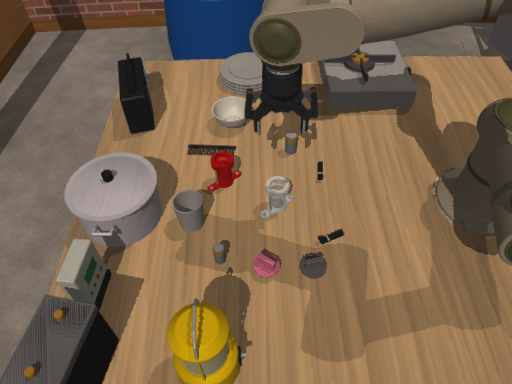

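View pics/wrist0.png

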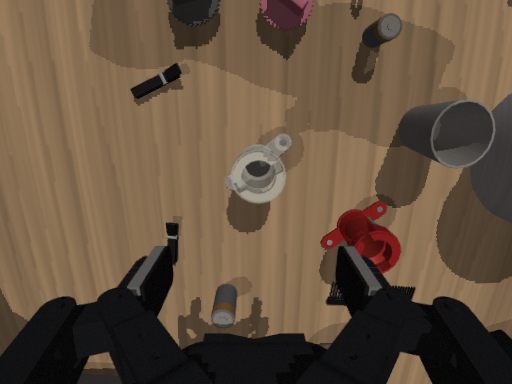

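```bash
python3 - <<'E'
from h import *
w=load('wrist0');s=load('side0');sc=load('scene0')
def crop(c,x,y,hw,k=4):
    im=c['image'][max(0,y-hw):y+hw,max(0,x-hw):x+hw]; return cv2.resize(im,(260,260),interpolation=cv2.INTER_CUBIC)
a=np.hstack([crop(w,258,172,40),crop(w,224,305,40),crop(w,380,40,40)])
b=np.hstack([crop(s,291,143,25),crop(s,219,252,25),crop(s,313,265,25)])
cv2.imwrite('pics/crops0.png',np.vstack([a,b]))
E
```

```text
(no output)
```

View pics/crops0.png

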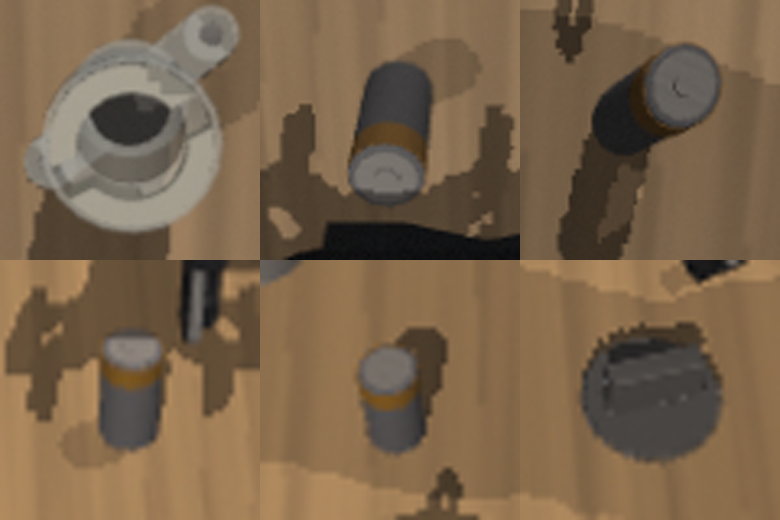

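```bash
cat >> h.py <<'E'
def tri(*obs):
    A=np.zeros((3,3));b=np.zeros(3)
    for c,u,v in obs:
        o,d=ray(c,u,v); d=d/np.linalg.norm(d); M=np.eye(3)-np.outer(d,d); A+=M;b+=M@o
    x=np.linalg.solve(A,b)
    return x,[np.round(proj(c,x)[0]-[u,v],1) for c,u,v in obs]
E
python3 - <<'E'
from h import *
w=load('wrist0');s=load('side0');sc=load('scene0')
print(tri((w,223,318),(s,291.5,135.5)))
print(tri((w,390,26),(s,266-72+(388-260)/5.2,227+(370-260)/5.2)))
# crop A px width at wrist
for nm,(uw,vw),wd,z in [('A',(223,318),75/3.25,61),('B',(390,26),74/3.25,50),('A',(223,318),75/3.25,50),('B',(390,26),74/3.25,61)]:
    p=onz(w,uw,vw,z); dep=(rot(w).T@(p-w['origin']))[2]; print(nm,z,p,wd*dep/K(w)[0][0,0])
o=lambda u,v:None
# case mouth
print(onz(w,218+132/3.25,132+137/3.25,84))
E
```

```text
(array([ 480.320097  , -207.90164024,   48.02315813]), [array([-0.4,  0.1]), array([-0.2,  0. ])])
(array([666.19006828, 160.39914525,  48.31101943]), [array([-0.8, -0.2]), array([-0.3, -0.2])])
A 61 [ 482.66310156 -196.3865845    61.        ] 30.916957545695954
B 50 [666.32592004 159.77878427  50.        ] 22.745268953336094
A 50 [ 481.17803265 -206.02602964   50.        ] 32.002729894120186
B 61 [661.52938556 157.00738968  61.        ] 21.973579032860215
[529.61145209   8.93245518  84.        ]
```

>>> {"op": "step_arm", "data": {
  "commands": [
    [[-0.2,-1,0],0],
    [[-0.2,-1,0],0],
    [[-0.2,-1,0],0],
    [[-0.2,-1,0],0],
    [[-0.2,-1,0],0]
  ]
}}

```text
time_s: 0.65
eef_pos: [484.4, -201.5, 242.2]
ee_rot: [0.5, 0.5, 0.5, -0.5]
force: [1.5, 0.2, -0.3]
grip_width: 0.997
```

>>> {"op": "step_arm", "data": {
  "commands": [
    [[0,0,-0.5],0],
    [[0,0,-0.5],0],
    [[0,0,0],0]
  ]
}}

```text
time_s: 0.95
eef_pos: [483.9, -199.7, 199.9]
ee_rot: [0.498, 0.5, 0.502, -0.5]
force: [-0.6, 0.6, -0.3]
grip_width: 1.003
```

```bash
python3 - <<'E'
from h import *
c=snap('wrist','w1');s=snap('side','s1');sc=snap('scene','sc1')
print(ctrl.sense()['eef_pos'],ctrl.nose_length, ctrl.sense()['time_s'])
E
```

```text
[ 485.37176249 -200.03485587  203.21408333] 11.0 1.1
```

View pics/w1.png

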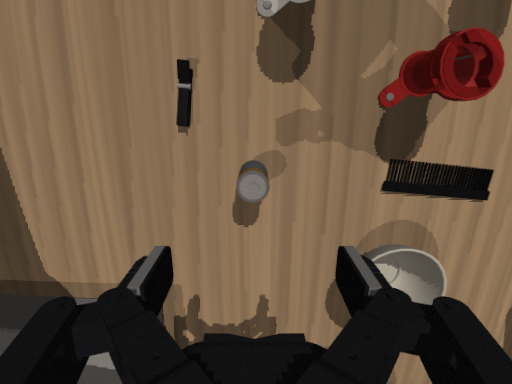

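View pics/s1.png

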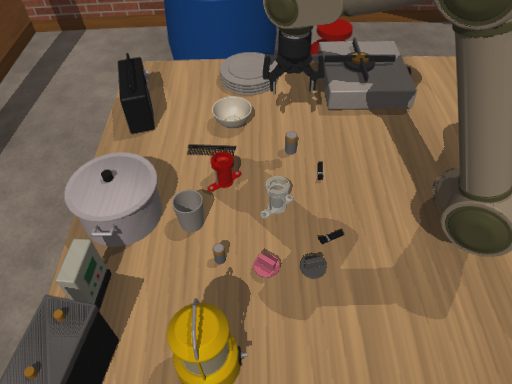

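View pics/sc1.png

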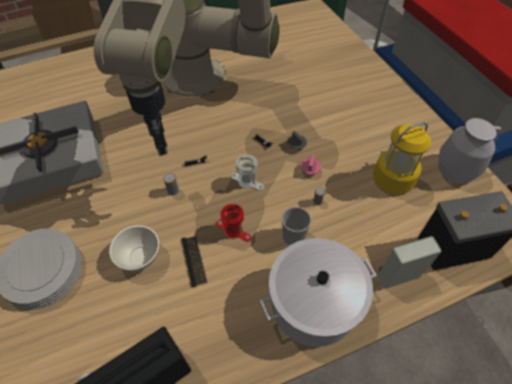

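```bash
python3 - <<'E'
from h import *
w=load('w1');s=load('s1');sc=load('sc1')
im=w['image'][140:225,205:300]; cv2.imwrite('pics/cA.png',np.hstack([cv2.resize(im,None,fx=4,fy=4,interpolation=cv2.INTER_CUBIC),cv2.resize(sc['image'][165:203,150:190],(360,340)[::1],interpolation=cv2.INTER_CUBIC)]))
for z in (49,61): 
    p=onz(w,253,187,z); dep=(rot(w).T@(p-w['origin']))[2];print(z,p,K(w)[0][0,0]/dep)
    b=p.copy(); b[2]=z; 
    pts=[[p[0],p[1],zz] for zz in (0,z)]
    print(proj(w,pts),proj(s,pts),proj(sc,pts))
print(w['origin'])
E
```

```text
49 [ 482.39702791 -202.29560422   49.        ] 0.9663234880832661
[[253.28567131 175.8563508 ]
 [253.         187.        ]] [[290.01195055 149.48320186]
 [290.69532707 136.6344533 ]] [[171.55409577 191.3826632 ]
 [168.4213761  180.61185229]]
61 [ 482.48707439 -198.89399028   61.        ] 1.0090258925037987
[[253.35668994 173.08731919]
 [253.         187.        ]] [[290.05587162 150.30034189]
 [290.91618628 134.18304496]] [[172.73677752 191.04069097]
 [168.86023269 177.50263384]]
[ 484.52475891 -121.91800981  332.5510289 ]
```

View pics/cA.png

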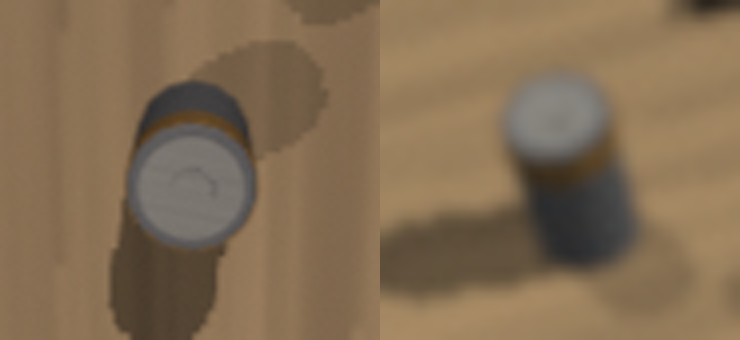

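>>> {"op": "step_arm", "data": {
  "commands": [
    [[-0.06,0,-0.9],0],
    [[0,0,-0.9],0],
    [[0,0,-0.9],0],
    [[0,0,-0.9],0],
    [[0,0,-0.23],0]
  ],
  "gripper": -0.5
}}

```text
time_s: 1.6
eef_pos: [481.8, -199.2, 47.0]
ee_rot: [0.499, 0.5, 0.501, -0.5]
force: [-0.6, -0.6, 0.1]
grip_width: 0.75
```

>>> {"op": "step_arm", "data": {
  "commands": [
    [[0,0,0],0],
    [[0,0,0],0]
  ]
}}

```text
time_s: 1.8
eef_pos: [483.7, -200.6, 51.0]
ee_rot: [0.501, 0.5, 0.499, -0.5]
force: [0.2, -0.6, 0.5]
grip_width: 0.751
```

```bash
python3 - <<'E'
from h import *
c=snap('wrist','w2');print(ctrl.sense()['eef_pos'],ctrl.sense()['grip_width'])
E
```

```text
[ 483.68710674 -200.63620642   51.14009595] 0.7468698676344735
```

View pics/w2.png

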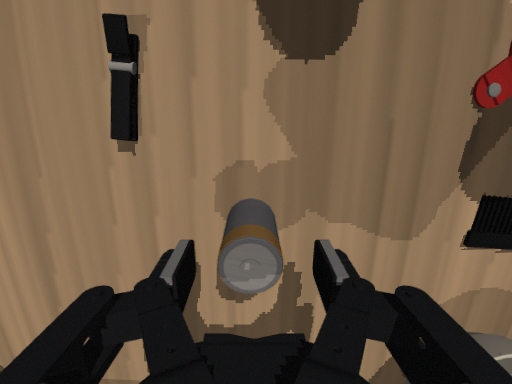

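```bash
python3 - <<'E'
from h import *
w=load('w2');print(w['origin'],onz(w,250.5,263,60), proj(w,[[482.5,-200,60],[482.5,-200,49],[482.5,-200,38]]))
E
```

```text
[ 483.3328657  -122.2790626   183.29186149] [ 481.9991977 -196.9177657   60.       ] [[251.53105098 268.4068525 ]
 [251.63440061 257.14578901]
 [251.72495331 247.3103256 ]]
```

>>> {"op": "step_arm", "data": {
  "commands": [
    [[0,0,0],0],
    [[0,0,0],0],
    [[0,0,0],0],
    [[0,0,0],0],
    [[0,0,0],0]
  ],
  "gripper": 1,
  "force": 40
}}

```text
time_s: 2.35
eef_pos: [482.9, -200.3, 50.1]
ee_rot: [0.501, 0.5, 0.5, -0.5]
force: [-2.6, 1.2, 6.2]
grip_width: 0.354
```

>>> {"op": "step_arm", "data": {
  "commands": [
    [[0,0,0],0],
    [[0,0,0],0]
  ]
}}

```text
time_s: 2.55
eef_pos: [482.9, -200.3, 50.1]
ee_rot: [0.501, 0.5, 0.5, -0.5]
force: [-2.3, -0.1, 7.1]
grip_width: 0.353
```

```bash
python3 - <<'E'
from h import *
c=snap('wrist','w3');s=ctrl.sense();print(s['eef_pos'],s['grip_width'],s['force'])
E
```

```text
[ 482.94892515 -200.32576671   50.09630129] 0.35611376534368727 [-2.06451098 -0.21776771  5.83001963]
```

View pics/w3.png

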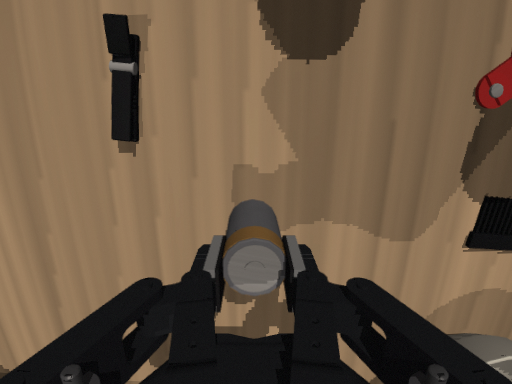

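>>> {"op": "step_arm", "data": {
  "commands": [
    [[0,0,0.5],0],
    [[0,0,1],0],
    [[0,0,1],0],
    [[0,0,1],0],
    [[0.2,0.8,0.3],0]
  ]
}}

```text
time_s: 3.1
eef_pos: [491.4, -170.5, 205.4]
ee_rot: [0.502, 0.501, 0.497, -0.501]
force: [1.3, 0.4, -1.0]
grip_width: 0.357
```

>>> {"op": "step_arm", "data": {
  "commands": [
    [[0.25,0.8,0],0],
    [[0.25,0.8,0],0],
    [[0.25,0.8,0],0],
    [[0.25,0.5,0],0],
    [[0,0,0],0]
  ]
}}

```text
time_s: 3.6
eef_pos: [531.1, -49.8, 201.2]
ee_rot: [0.501, 0.499, 0.501, -0.499]
force: [-0.6, 0.1, -1.4]
grip_width: 0.357
```

>>> {"op": "step_arm", "data": {
  "commands": [
    [[0,0,0],0],
    [[0,0,0],0]
  ]
}}

```text
time_s: 3.8
eef_pos: [530.3, -52.8, 201.1]
ee_rot: [-0.5, -0.5, -0.5, 0.5]
force: [-0.6, -0.2, -1.3]
grip_width: 0.356
```

```bash
python3 - <<'E'
from h import *
c=snap('wrist','w4');s=ctrl.sense();print(s['eef_pos'],s['grip_width'],s['force'],c['origin'])
E
```

```text
[530.33405002 -52.87786137 201.13300705] 0.3514040970376816 [-0.44195798 -0.22143088 -1.77870778] [530.43720895  25.33263914 333.49465428]
```

View pics/w4.png

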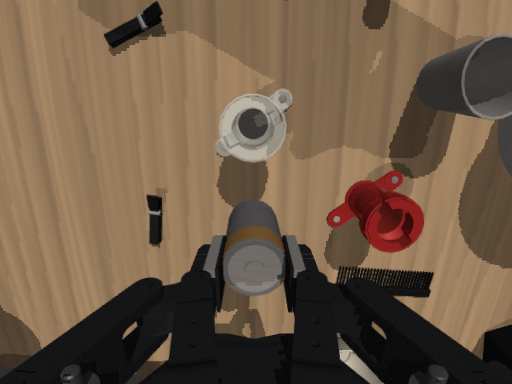

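```bash
python3 - <<'E'
from h import *
w=load('w4')
im=w['image'][80:176,205:305]; cv2.imwrite('pics/c4.png',cv2.resize(im,None,fx=6,fy=6,interpolation=cv2.INTER_CUBIC))
E
```

```text
(no output)
```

View pics/c4.png

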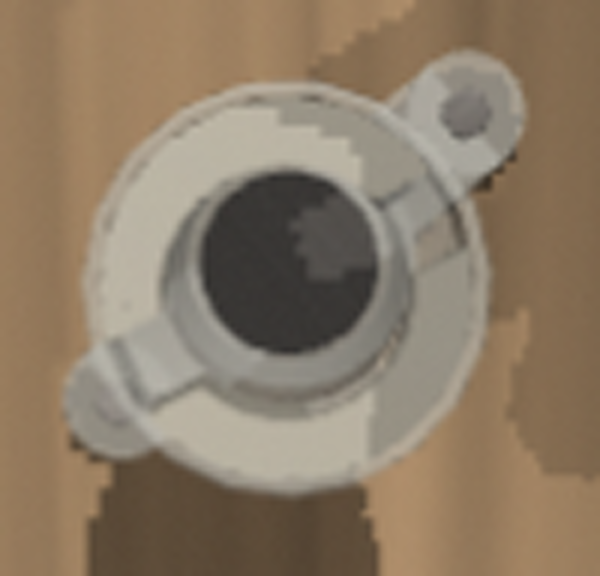

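```bash
python3 - <<'E'
from h import *
w=load('w4')
f=lambda x,y:(205+(x+.5)/6-.5,80+(y+.5)/6-.5)
P=lambda x,y,z:onz(w,*f(x,y),z)
for q in [(287.5,287.5),(286,291)]: print(P(*q,84))
e=[P(x,y,84)[:2] for x,y in [(85,287),(490,287),(287,82),(287,493)]]; print(np.linalg.norm(e[0]-e[1]),np.linalg.norm(e[2]-e[3]))
a,b=P(448,212,84),P(132,375,84); d=a-b; print((a+b)/2,np.linalg.norm(d),np.degrees(np.arctan2(d[1],d[0])))
a,b=P(466,110,4),P(105,398,4); d=a-b; print('ears',(a+b)/2,np.linalg.norm(d),np.degrees(np.arctan2(d[1],d[0])))
# held cell
im=w['image'][190:305,210:300]; cv2.imwrite('pics/c4b.png',cv2.resize(im,None,fx=5,fy=5,interpolation=cv2.INTER_CUBIC))
E
```

```text
[529.22549573   6.88329911  84.        ]
[529.00964278   6.39138221  84.        ]
57.967893587709106 57.87748235312727
[529.29051523   5.93135236  84.        ] 50.784423788871756 26.82092517523953
ears [527.71600275   6.66279028   4.        ] 86.2434550586517 37.86323484866738
```

View pics/c4b.png

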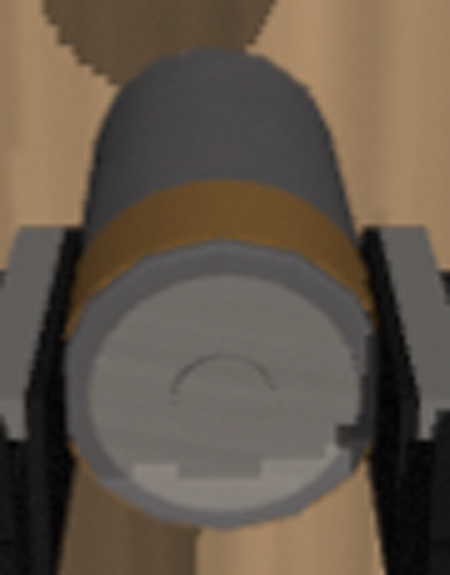

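```bash
python3 - <<'E'
from h import *
w=load('w4')
u=210+(220.5)/5-.5;v=190+382.5/5-.5
for z in (209,211,213):
    p=onz(w,u,v,z); print(p, (304/5)/ (K(w)[0][0,0]/(rot(w).T@(p-w['origin']))[2]))
s=ctrl.sense();print(s['eef_pos'])
# base circle far edge: v=190+48/5
for z in (149,151,153):
    p=onz(w,210+218/5-.5,190+48.5/5-.5,z); print('base far edge',p,p[1]-16.5)
E
```

```text
[530.20674664 -51.46960724 209.        ] 30.297216543221253
[530.21044901 -50.23578323 211.        ] 29.81049337076761
[530.21415137 -49.00195923 213.        ] 29.32377019831396
[530.33405002 -52.87786137 201.13300705]
base far edge [529.8297292  -36.26019876 149.        ] -52.76019875714424
base far edge [529.83631453 -35.59250637 151.        ] -52.09250637187603
base far edge [529.84289987 -34.92481399 153.        ] -51.424813986607816
```

>>> {"op": "step_arm", "data": {
  "commands": [
    [[0,0.7,0],0],
    [[-0.02,0.74,0],0],
    [[0,0,-0.6],0],
    [[0,0,-0.7],0],
    [[0,0,0],0]
  ]
}}

```text
time_s: 4.35
eef_pos: [528.0, 5.3, 146.3]
ee_rot: [0.498, 0.499, 0.502, -0.501]
force: [-0.5, -0.1, -0.7]
grip_width: 0.36
```

>>> {"op": "step_arm", "data": {
  "commands": [
    [[0,0,0],0],
    [[0,0,0],0]
  ]
}}

```text
time_s: 4.55
eef_pos: [530.5, 5.0, 150.6]
ee_rot: [0.501, 0.501, 0.499, -0.5]
force: [-0.5, -0.4, -0.3]
grip_width: 0.359
```

```bash
python3 - <<'E'
from h import *
c=snap('wrist','w5');s=ctrl.sense();print(s['eef_pos'],s['grip_width'],s['force'],c['origin'])
sd=snap('side','s5');sc=snap('scene','sc5')
z=lambda im,f:cv2.resize(im,None,fx=f,fy=f,interpolation=cv2.INTER_CUBIC)
a=z(c['image'][130:310,170:340],3)
print(proj(sd,[[529,7,90]]),proj(sc,[[529,7,90]]))
cv2.imwrite('pics/c5.png',a)
def cr(cc,h=33):
    u,v=proj(cc,[[529,7,90]])[0].astype(int); return cv2.resize(cc['image'][v-h:v+h,u-h:u+h],(396,396),interpolation=cv2.INTER_CUBIC)
cv2.imwrite('pics/c5b.png',np.hstack([cr(sd),cr(sc)]))
E
```

```text
[530.45249137   5.08962194 150.55315279] 0.35357157734562417 [-0.97256892  0.20672246 -1.24544813] [530.25555365  83.15622851 282.97288179]
[[277.48125941 182.79310615]] [[246.49553942 160.6298206 ]]
```

View pics/c5.png

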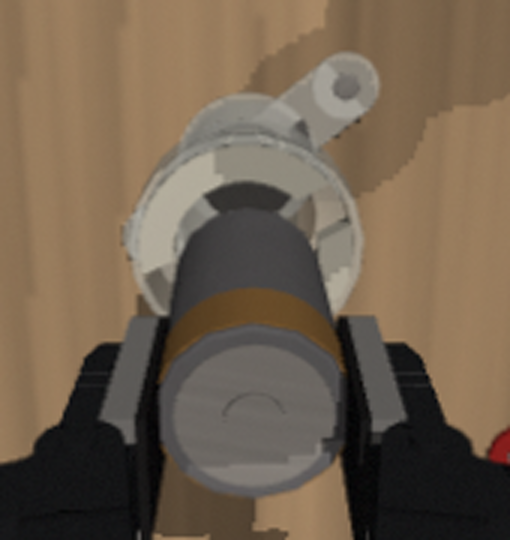

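View pics/c5b.png

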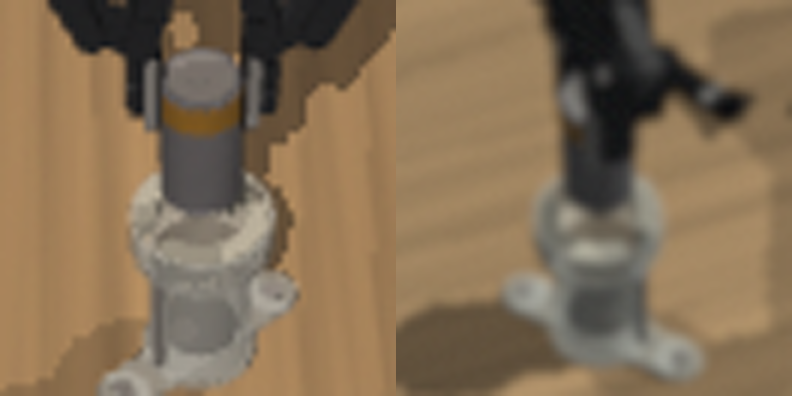

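```bash
python3 - <<'E'
from h import *
c=load('w5')
g=lambda x,y:(170+(x+.5)/3-.5,130+(y+.5)/3-.5)
t=onz(c,*g(247,136),84); l=onz(c,*g(130,232),84); r=onz(c,*g(363,232),84)
print('head top',t,'cy',t[1]-29.5,'cx',(l+r)/2,r[0]-l[0])
for z in (99,101):
    b=onz(c,*g(248,208),z); print('base far',b,b[1]-16.5)
th=np.linspace(0,2*np.pi,9)
E
```

```text
head top [529.35962028  34.95826082  84.        ] cy 5.458260822343675 cx [529.16793267  10.52694397  84.        ] 57.80426878631272
base far [529.60412522  21.80827712  99.        ] 5.308277122084384
base far [529.61120701  22.47520097 101.        ] 5.975200972998458
```

>>> {"op": "step_arm", "data": {
  "commands": [
    [[-0.01,0,-0.25],0],
    [[0,0,-0.2],0],
    [[0,0,-0.1],0],
    [[0,0,0],0]
  ]
}}

```text
time_s: 5.1
eef_pos: [529.0, 5.7, 126.2]
ee_rot: [0.499, 0.5, 0.501, -0.5]
force: [-0.1, 0.3, -0.9]
grip_width: 0.355
```

>>> {"op": "step_arm", "data": {
  "commands": [
    [[0,0,-0.1],0],
    [[0,0,-0.1],0],
    [[0,0,-0.1],0],
    [[0,0,0],0]
  ]
}}

```text
time_s: 5.5
eef_pos: [529.1, 5.6, 114.5]
ee_rot: [0.5, 0.5, 0.5, -0.5]
force: [0.1, -0.8, -0.8]
grip_width: 0.359
```

```bash
python3 - <<'E'
from h import *
c=snap('wrist','w6');s=ctrl.sense();print(s['eef_pos'],s['grip_width'],s['force'],s['wrist_torque'])
sd=snap('side','s6')
z=lambda im,f:cv2.resize(im,None,fx=f,fy=f,interpolation=cv2.INTER_CUBIC)
cv2.imwrite('pics/c6.png',np.hstack([cv2.resize(c['image'][130:310,170:340],(380,400)),cv2.resize(sd['image'][150:216,244:310],(400,400),interpolation=cv2.INTER_CUBIC)]))
E
```

```text
[529.26608583   5.60248869 114.82613002] 0.35443752730988315 [ 1.24981005 -0.02585389 -0.46390069] [-0.0025064  -0.02467335 -0.01580727]
```

View pics/c6.png

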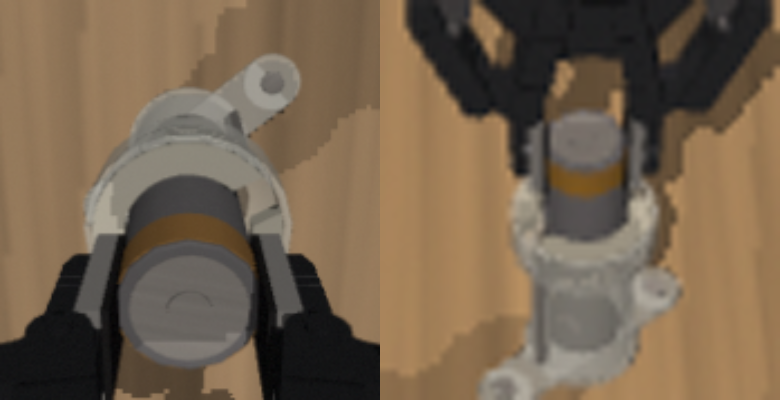

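>>> {"op": "step_arm", "data": {
  "commands": [
    [[0,0,-0.12],0],
    [[0,0,-0.12],0],
    [[0,0,-0.1],0],
    [[0,0,0],0]
  ]
}}

```text
time_s: 6.0
eef_pos: [529.1, 5.7, 100.8]
ee_rot: [0.5, 0.5, 0.5, -0.5]
force: [-0.3, -0.4, -1.2]
grip_width: 0.356
```

```bash
python3 - <<'E'
from h import *
s=ctrl.sense();print(s['eef_pos'],s['grip_width'],s['force'],s['wrist_torque'])
E
```

```text
[529.07030312   5.65748029 100.75881533] 0.3556920387110668 [-0.32847862 -0.37713113 -1.16532854] [ 0.01707017 -0.02272401 -0.00660503]
```

>>> {"op": "step_arm", "data": {
  "commands": [
    [[0,0,0],0],
    [[0,0,0],0],
    [[0,0,0],0],
    [[0,0,0],0]
  ],
  "gripper": -0.5
}}

```text
time_s: 6.4
eef_pos: [529.5, 5.6, 101.7]
ee_rot: [0.5, 0.5, 0.5, -0.5]
force: [0.2, -0.1, 0.4]
grip_width: 0.752
```

>>> {"op": "step_arm", "data": {
  "commands": [
    [[0,0,0.5],0],
    [[0,0,1],0],
    [[0,0,1],0],
    [[0,0,0.5],0],
    [[0,0,0],0]
  ]
}}

```text
time_s: 6.9
eef_pos: [530.5, 5.4, 224.5]
ee_rot: [0.502, 0.501, 0.498, -0.499]
force: [0.3, 0.4, -0.2]
grip_width: 0.746
```

```bash
python3 - <<'E'
from h import *
c=snap('wrist','w7');s=ctrl.sense();print(s['eef_pos'],s['grip_width'],s['force'],s['wrist_torque'])
sd=snap('side','s7');sc=snap('scene','sc7')
cv2.imwrite('pics/c7.png',np.hstack([cv2.resize(c['image'][120:270,180:330],(400,400),interpolation=cv2.INTER_CUBIC),cv2.resize(sd['image'][150:216,244:310],(400,400),interpolation=cv2.INTER_CUBIC)]))
E
```

```text
[529.69950971   5.54165675 222.31844719] 0.7513289146053065 [-0.65229994 -0.17226187 -0.9835138 ] [ 0.05509851 -0.055928    0.00038157]
```

View pics/c7.png

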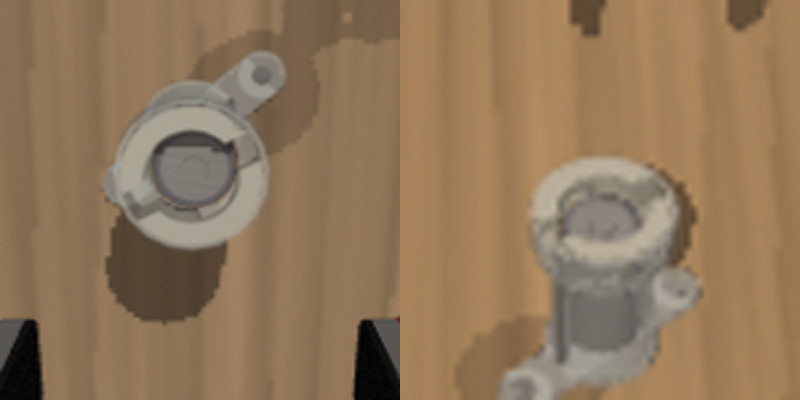

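View pics/w7.png

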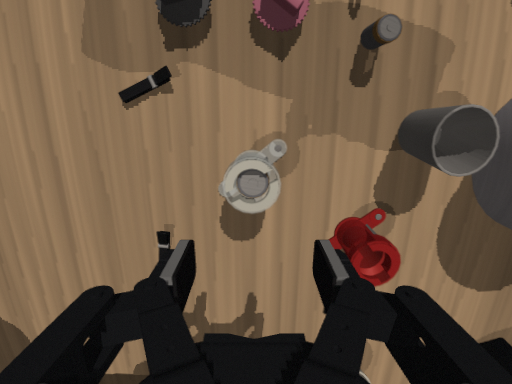

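```bash
python3 - <<'E'
from h import *
s=load('s7');sc=load('sc7')
print(onz(s,313,265,20),onz(sc,293,142,20), tri((s,313,262),(sc,294,139)))
print(onz(load('w7'),183,5,20))
E
```

```text
[456.66402331 192.16569056  20.        ] [455.0542371  184.47765594  20.        ] (array([455.47011239, 188.65420664,  29.64553368]), [array([ 0.7, -0.7]), array([0.5, 0.5])])
[457.1131798  186.46714832  20.        ]
```

>>> {"op": "step_arm", "data": {
  "commands": [
    [[-0.45,0.9,0],0],
    [[-0.45,0.9,0],0],
    [[-0.45,0.9,0],0],
    [[-0.45,0.9,0],0],
    [[0,0,0],0]
  ]
}}

```text
time_s: 7.55
eef_pos: [455.0, 152.6, 220.3]
ee_rot: [0.5, 0.498, 0.502, -0.5]
force: [1.0, 0.3, -0.8]
grip_width: 0.745
```

>>> {"op": "step_arm", "data": {
  "commands": [
    [[0,0,0],0],
    [[0,0,0],0]
  ]
}}

```text
time_s: 7.75
eef_pos: [457.6, 148.9, 220.8]
ee_rot: [-0.5, -0.5, -0.5, 0.501]
force: [0.6, 0.4, 0.1]
grip_width: 0.753
```

```bash
python3 - <<'E'
from h import *
c=snap('wrist','w8');s=ctrl.sense();print(s['eef_pos'],c['origin'])
print(proj(c,[[456,189,22]]))
E
```

```text
[457.7614086  148.69094494 220.92557225] [457.87336479 226.98719378 353.17759674]
[[252.57129378 139.38347173]]
```

View pics/w8.png

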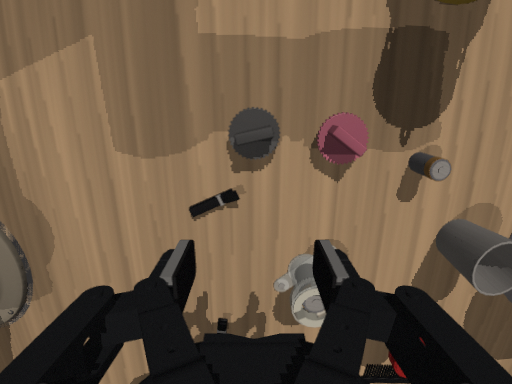

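```bash
python3 - <<'E'
from h import *
c=load('w8')
cv2.imwrite('pics/c8.png',cv2.resize(c['image'][98:170,218:290],None,fx=8,fy=8,interpolation=cv2.INTER_CUBIC))
E
```

```text
(no output)
```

View pics/c8.png

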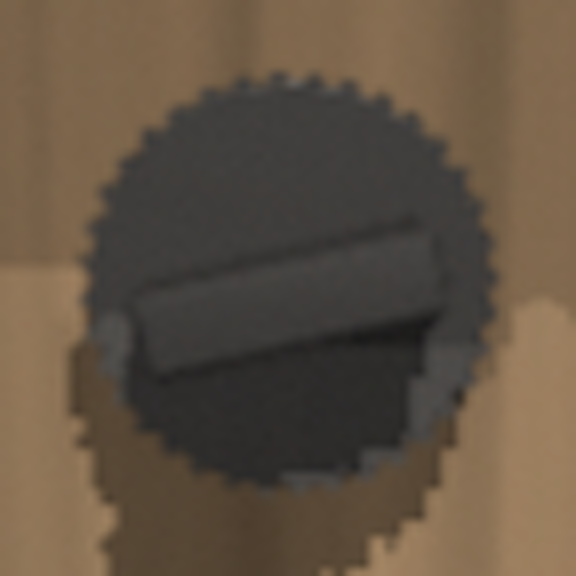

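```bash
python3 - <<'E'
from h import *
c=load('w8')
g=lambda x,y:(218+(x+.5)/8-.5,98+(y+.5)/8-.5)
P=lambda x,y,z:onz(c,*g(x,y),z)
print('disc',P(290,282,22),np.linalg.norm(P(85,282,22)-P(495,282,22)))
for a,b in [((135,300),(410,220)),((160,378),(440,310)),((145,339),(426,264))]:
    p,q=P(*a,48),P(*b,48);d=q-p;print((p+q)/2,np.linalg.norm(d),np.degrees(np.arctan2(d[1],d[0])))
c=load('w7')
cv2.imwrite('pics/c7w.png',cv2.resize(c['image'][140:220,210:290],None,fx=7,fy=7,interpolation=cv2.INTER_CUBIC))
E
```

```text
disc [457.43865804 196.46889474  22.        ] 58.70014192062899
[455.08634515 201.71628797  48.        ] 37.65503296432422 15.907454421161582
[458.71494982 190.7318752   48.        ] 38.268325031694836 13.52188341155847
[456.79015573 196.31551848  48.        ] 38.430185714956664 14.727339527065373
```

View pics/c7w.png

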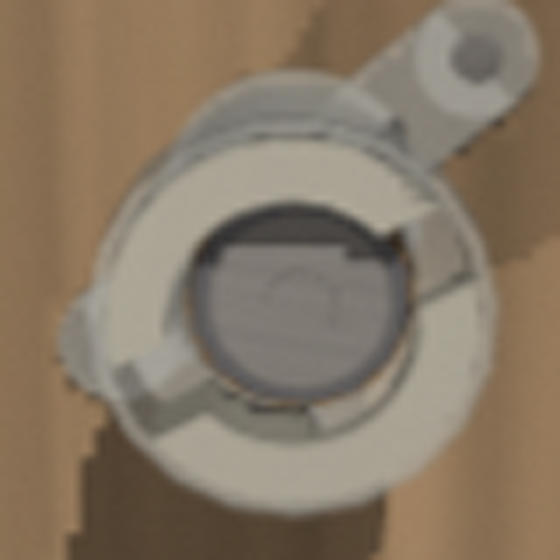

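>>> {"op": "step_arm", "data": {
  "commands": [
    [[0,0.3,0],0.047],
    [[0,0.3,0],0.047],
    [[0,0.3,0],0.047],
    [[0,0.26,0],0.047],
    [[0,0,0],0.047]
  ],
  "gripper": -0.4
}}

```text
time_s: 8.3
eef_pos: [457.8, 195.9, 221.1]
ee_rot: [0.647, 0.284, 0.648, -0.284]
force: [1.0, -1.3, 0.4]
grip_width: 0.705
```

>>> {"op": "step_arm", "data": {
  "commands": [
    [[0,0,0],0.047],
    [[0,0,0],0.047],
    [[0,0,0],0.047],
    [[0,0,0],0.047],
    [[0,0,0],0.047]
  ]
}}

```text
time_s: 8.8
eef_pos: [457.9, 195.0, 221.1]
ee_rot: [0.706, 0.032, 0.707, -0.032]
force: [0.5, -0.5, 0.7]
grip_width: 0.697
```

>>> {"op": "step_arm", "data": {
  "commands": [
    [[0,0,-0.7],0.047],
    [[0,0,-0.7],0.047],
    [[0,0,0],0.018],
    [[0,0,0],0],
    [[0,0,0],0]
  ]
}}

```text
time_s: 9.3
eef_pos: [458.0, 195.5, 165.7]
ee_rot: [0.702, -0.09, 0.701, 0.09]
force: [-0.3, 0.0, 1.1]
grip_width: 0.701
```

```bash
python3 - <<'E'
from h import *
c=snap('wrist','w9');s=ctrl.sense();print(s['eef_pos'],c['origin'],s['joints'])
q=s['ee_rot'];m=R.from_quat([q[1],q[2],q[3],q[0]]).as_matrix();print(m[:,0],np.degrees(np.arctan2(m[1,1],m[0,1])))
E
```

```text
[457.93615613 195.6038553  165.86889349] [383.14995724 176.7831086  298.07116508] [ 1.67964402e-01  3.29550565e-01  1.68655060e+00 -2.12097129e-05
  1.12459481e+00 -1.65803647e+00]
[ 8.87259532e-04  1.31039245e-04 -9.99999598e-01] 104.62266498362382
```

View pics/w9.png

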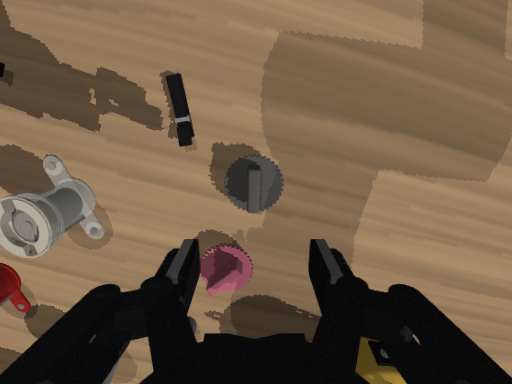

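```bash
python3 - <<'E'
from h import *
c=load('w9')
cv2.imwrite('pics/c9.png',cv2.resize(c['image'][148:220,218:290],None,fx=8,fy=8,interpolation=cv2.INTER_CUBIC))
E
```

```text
(no output)
```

View pics/c9.png

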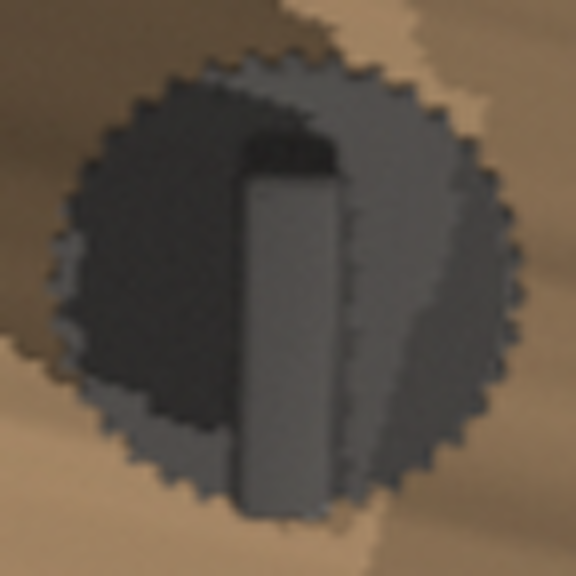

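```bash
python3 - <<'E'
from h import *
c=load('w9')
g=lambda x,y:(218+(x+.5)/8-.5,148+(y+.5)/8-.5)
P=lambda x,y,z:onz(c,*g(x,y),z)
print('disc',P(286.5,281,22),np.linalg.norm(P(55,281,22)-P(518,281,22)))
a,b=P(290,180,48),P(281,515,48);d=a-b;print((a+b)/2,np.linalg.norm(d),np.degrees(np.arctan2(d[1],d[0])))
E
```

```text
disc [455.90318725 195.22507577  22.        ] 58.150486460391114
[457.18013983 195.46677829  48.        ] 40.21247083096107 -166.93106761988508
```

>>> {"op": "step_arm", "data": {
  "commands": [
    [[-0.01,-0.01,-0.8],0],
    [[0,0,-0.8],0],
    [[0,0,-0.8],0],
    [[0,0,-0.65],0],
    [[0,0,-0.15],0]
  ]
}}

```text
time_s: 9.85
eef_pos: [456.1, 195.2, 35.7]
ee_rot: [0.7, -0.09, 0.703, 0.09]
force: [-0.0, 1.0, 0.9]
grip_width: 0.698
```

>>> {"op": "step_arm", "data": {
  "commands": [
    [[0,0,0],0],
    [[0,0,0],0]
  ]
}}

```text
time_s: 10.05
eef_pos: [457.9, 195.7, 38.9]
ee_rot: [0.702, -0.091, 0.7, 0.091]
force: [0.4, -0.8, 0.8]
grip_width: 0.699
```

```bash
python3 - <<'E'
from h import *
c=snap('wrist','w10');s=ctrl.sense();print(s['eef_pos'],s['force'])
E
```

```text
[457.95700259 195.72636066  38.95921816] [ 0.47732617  0.17911897 -0.20891824]
```

View pics/w10.png

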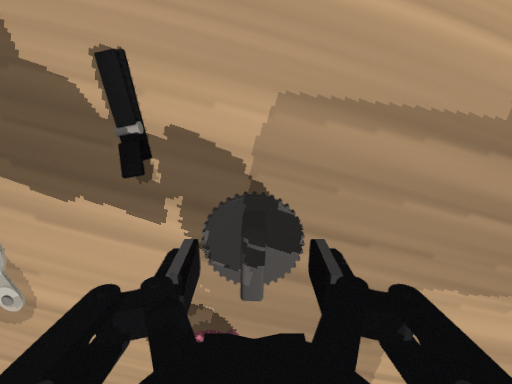

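>>> {"op": "step_arm", "data": {
  "commands": [
    [[0,0,0],0],
    [[0,0,0],0],
    [[0,0,0],0],
    [[0,0,0],0],
    [[0,0,0],0]
  ],
  "gripper": 1,
  "force": 70
}}

```text
time_s: 10.6
eef_pos: [457.3, 195.6, 37.9]
ee_rot: [0.702, -0.091, 0.701, 0.091]
force: [-1.1, -0.7, 4.6]
grip_width: 0.124
```

>>> {"op": "step_arm", "data": {
  "commands": [
    [[0,0,0],0],
    [[0,0,0],0],
    [[0,0,0],0]
  ]
}}

```text
time_s: 10.9
eef_pos: [457.2, 195.6, 37.9]
ee_rot: [0.701, -0.091, 0.701, 0.091]
force: [-0.8, -0.4, 6.8]
grip_width: 0.125
```

```bash
python3 - <<'E'
from h import *
c=snap('wrist','w11');s=ctrl.sense();print(s['eef_pos'],s['force'],s['grip_width'])
E
```

```text
[457.24734649 195.61106133  37.8602518 ] [-0.14870771  0.1946324   5.05271327] 0.12062370501955362
```

View pics/w11.png

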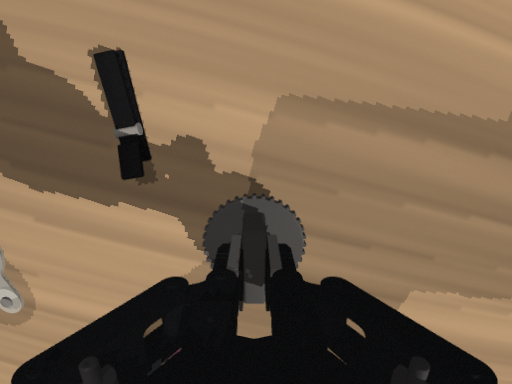

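```bash
python3 - <<'E'
from h import *
c=load('w7')
g=lambda x,y:(210+(x+.5)/7-.5,140+(y+.5)/7-.5)
P=lambda x,y,z:onz(c,*g(x,y),z)
print('head',P(296.5,319,84),np.linalg.norm(P(99,319,84)-P(495,319,84)))
a,b=P(453,243,84),P(132,402,84);d=a-b;print((a+b)/2,np.linalg.norm(d),np.degrees(np.arctan2(d[1],d[0])))
for (p,q) in [((437,208),(115,368)),((470,278),(150,435))]:
    d=P(*p,84)-P(*q,84); print(np.degrees(np.arctan2(d[1],d[0])))
E
```

```text
head [529.40237811   7.00259027  84.        ] 56.3164789256869
[528.55728316   6.35157626  84.        ] 51.38740033806952 27.108605930353427
27.033066251110537
27.036393573949574
```

>>> {"op": "step_arm", "data": {
  "commands": [
    [[0,0,0.6],0],
    [[0,0,0.9],0],
    [[0,0,0.9],0],
    [[0,0,0.6],0.04],
    [[0,0,0],0.04]
  ]
}}

```text
time_s: 11.45
eef_pos: [458.3, 195.9, 160.6]
ee_rot: [0.686, -0.18, 0.682, 0.18]
force: [0.3, 0.2, -0.9]
grip_width: 0.126
```

>>> {"op": "step_arm", "data": {
  "commands": [
    [[0.36,-0.95,0],0.044],
    [[0.36,-0.95,0],0],
    [[0.36,-0.95,0],0],
    [[0.36,-0.95,0],0],
    [[0.36,-0.95,0],0]
  ]
}}

```text
time_s: 11.95
eef_pos: [529.2, 4.0, 157.3]
ee_rot: [0.67, -0.225, 0.671, 0.225]
force: [1.1, -0.8, -1.4]
grip_width: 0.126
```

>>> {"op": "step_arm", "data": {
  "commands": [
    [[0,0,0],0],
    [[0,0,0],0],
    [[0,0,0],0]
  ]
}}

```text
time_s: 12.25
eef_pos: [528.6, 6.4, 157.2]
ee_rot: [0.67, -0.225, 0.671, 0.225]
force: [-1.0, 0.9, -0.7]
grip_width: 0.122
```

```bash
cat >> h.py <<'E'
def st():
    s=ctrl.sense();q=s['ee_rot'];m=R.from_quat([q[1],q[2],q[3],q[0]]).as_matrix()
    print(s['time_s'],'pos',np.round(s['eef_pos'],2),'jaw',round(np.degrees(np.arctan2(m[1,1],m[0,1])),2),'F',np.round(s['force'],1),'T',np.round(s['wrist_torque'],2),'w',round(s['grip_width'],3),'j0,5',np.round(s['joints'][[0,5]],2))
E
python3 - <<'E'
from h import *
c=snap('wrist','w12');sd=snap('side','s12');sc=snap('scene','sc12');st()
cv2.imwrite('pics/c12.png',np.hstack([cv2.resize(sd['image'][130:216,234:320],(390,390),interpolation=cv2.INTER_CUBIC),cv2.resize(sc['image'][110:196,204:290],(390,390),interpolation=cv2.INTER_CUBIC)]))
E
```

```text
12.4 pos [528.74   6.56 157.52] jaw 127.16 F [-0.1  0.6 -0.6] T [ 0.02 -0.01  0.01] w 0.127 j0,5 [-0.21 -2.43]
```

View pics/w12.png

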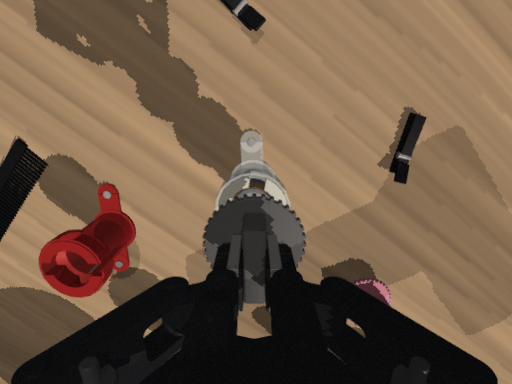

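View pics/c12.png

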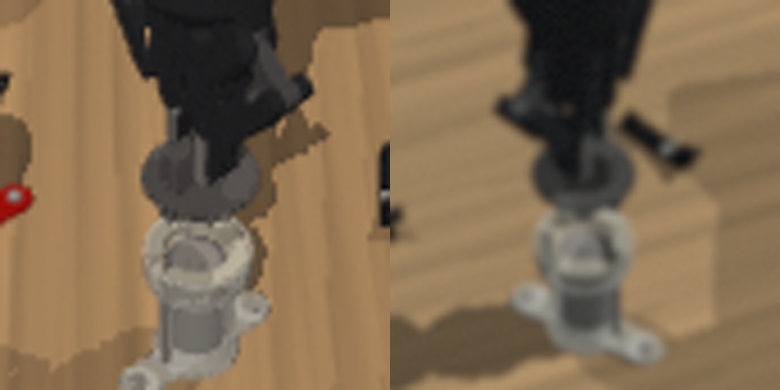

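>>> {"op": "step_arm", "data": {
  "commands": [
    [[0,0,-0.4],0],
    [[0,0,-0.3],0],
    [[0,0,-0.15],0],
    [[0,0,0],0],
    [[0,0,0],0]
  ]
}}

```text
time_s: 12.9
eef_pos: [529.2, 5.7, 123.8]
ee_rot: [0.671, -0.225, 0.67, 0.225]
force: [0.4, -0.6, -0.4]
grip_width: 0.121
```

>>> {"op": "step_arm", "data": {
  "commands": [
    [[0,0,-0.025],0],
    [[0,0,0],0],
    [[0,0,0],0]
  ]
}}

```text
time_s: 13.2
eef_pos: [529.1, 5.6, 122.7]
ee_rot: [0.671, -0.225, 0.67, 0.225]
force: [1.0, 0.1, -1.2]
grip_width: 0.127
```

```bash
python3 - <<'E'
from h import *
st()
E
```

```text
13.2 pos [529.09   5.57 122.72] jaw 127.07 F [ 1.   0.1 -1.2] T [0.01 0.04 0.03] w 0.127 j0,5 [-0.21 -2.43]
```

Settled reading is now steady. Step down gently to contact.

>>> {"op": "step_arm", "data": {
  "commands": [
    [[0,0,-0.05],0],
    [[0,0,0],0]
  ]
}}

```text
time_s: 13.4
eef_pos: [528.9, 5.6, 120.3]
ee_rot: [0.67, -0.225, 0.671, 0.225]
force: [-0.9, -0.4, -0.0]
grip_width: 0.123
```

>>> {"op": "step_arm", "data": {
  "commands": [
    [[0,0,-0.025],0],
    [[0,0,0],0]
  ]
}}

```text
time_s: 13.6
eef_pos: [528.9, 5.6, 119.4]
ee_rot: [0.67, -0.225, 0.67, 0.225]
force: [0.1, -0.4, -0.6]
grip_width: 0.12
```

>>> {"op": "step_arm", "data": {
  "commands": [
    [[0,0,-0.02],0],
    [[0,0,0],0]
  ]
}}

```text
time_s: 13.8
eef_pos: [529.1, 5.6, 118.8]
ee_rot: [0.67, -0.225, 0.67, 0.225]
force: [-0.8, -0.8, 0.1]
grip_width: 0.121
```

>>> {"op": "step_arm", "data": {
  "commands": [
    [[0,0,-0.02],0],
    [[0,0,0],0]
  ]
}}

```text
time_s: 14.0
eef_pos: [529.2, 5.6, 118.6]
ee_rot: [0.671, -0.225, 0.67, 0.225]
force: [-2.7, 0.5, 7.5]
grip_width: 0.122
```

>>> {"op": "step_arm", "data": {
  "commands": [
    [[0,0,0],0],
    [[0,0,0],0]
  ]
}}

```text
time_s: 14.2
eef_pos: [529.2, 5.6, 118.6]
ee_rot: [0.671, -0.225, 0.67, 0.225]
force: [-2.7, 0.4, 8.1]
grip_width: 0.122
```

>>> {"op": "step_arm", "data": {
  "commands": [
    [[0,0,0.004],0],
    [[0,0,0],-0.012],
    [[0,0,0],0]
  ]
}}

```text
time_s: 14.5
eef_pos: [529.4, 5.5, 118.6]
ee_rot: [0.675, -0.212, 0.674, 0.212]
force: [-0.8, -0.1, 5.8]
grip_width: 0.124
```

>>> {"op": "step_arm", "data": {
  "commands": [
    [[0,0,0],-0.011],
    [[0,0,0],-0.011],
    [[0,0,0],0]
  ]
}}

```text
time_s: 14.8
eef_pos: [529.0, 5.5, 117.9]
ee_rot: [0.681, -0.189, 0.681, 0.189]
force: [-0.1, -0.9, -0.0]
grip_width: 0.12
```

>>> {"op": "step_arm", "data": {
  "commands": [
    [[0,0,0],-0.011],
    [[0,0,0],0]
  ]
}}

```text
time_s: 15.0
eef_pos: [528.8, 5.6, 117.7]
ee_rot: [0.684, -0.177, 0.685, 0.177]
force: [0.0, -0.4, -0.5]
grip_width: 0.125
```

>>> {"op": "step_arm", "data": {
  "commands": [
    [[0,0,0],-0.011],
    [[0,0,0],0]
  ]
}}

```text
time_s: 15.2
eef_pos: [528.9, 5.6, 117.8]
ee_rot: [0.687, -0.165, 0.688, 0.166]
force: [0.4, -0.1, -0.3]
grip_width: 0.127
```

```bash
python3 - <<'E'
from h import *
st()
E
```

```text
15.2 pos [528.86   5.63 117.83] jaw 117.07 F [ 0.4 -0.1 -0.3] T [ 0.03 -0.    0.02] w 0.127 j0,5 [-0.21 -2.25]
```

>>> {"op": "step_arm", "data": {
  "commands": [
    [[0,0,-0.025],0],
    [[0,0,0],0]
  ]
}}

```text
time_s: 15.4
eef_pos: [528.9, 5.7, 116.8]
ee_rot: [0.687, -0.165, 0.688, 0.166]
force: [-0.6, 0.2, -1.0]
grip_width: 0.117
```

>>> {"op": "step_arm", "data": {
  "commands": [
    [[0,0,-0.025],0],
    [[0,0,0],0]
  ]
}}

```text
time_s: 15.6
eef_pos: [529.0, 5.6, 115.9]
ee_rot: [0.687, -0.165, 0.688, 0.165]
force: [-0.4, -0.4, -0.5]
grip_width: 0.123
```

>>> {"op": "step_arm", "data": {
  "commands": [
    [[0,0,-0.025],0],
    [[0,0,0],0]
  ]
}}

```text
time_s: 15.8
eef_pos: [528.9, 5.6, 114.9]
ee_rot: [0.687, -0.165, 0.688, 0.165]
force: [-0.2, 0.5, -0.1]
grip_width: 0.121
```

>>> {"op": "step_arm", "data": {
  "commands": [
    [[0,0,-0.025],0],
    [[0,0,0],0]
  ]
}}

```text
time_s: 16.0
eef_pos: [529.1, 5.6, 114.1]
ee_rot: [0.688, -0.165, 0.687, 0.165]
force: [-0.0, -1.1, 1.9]
grip_width: 0.122
```

>>> {"op": "step_arm", "data": {
  "commands": [
    [[0,0,-0.04],0],
    [[0,0,-0.04],0],
    [[0,0,0],0]
  ]
}}

```text
time_s: 16.3
eef_pos: [529.1, 5.6, 111.0]
ee_rot: [0.688, -0.165, 0.687, 0.165]
force: [-1.0, 0.8, 4.1]
grip_width: 0.126
```

>>> {"op": "step_arm", "data": {
  "commands": [
    [[0,0,-0.04],0],
    [[0,0,-0.04],0],
    [[0,0,0],0]
  ]
}}

```text
time_s: 16.6
eef_pos: [529.2, 5.6, 107.9]
ee_rot: [0.688, -0.165, 0.687, 0.165]
force: [-0.3, 0.5, 7.9]
grip_width: 0.12
```

>>> {"op": "step_arm", "data": {
  "commands": [
    [[0,0,-0.035],0],
    [[0,0,0],0],
    [[0,0,0],0]
  ]
}}

```text
time_s: 16.9
eef_pos: [529.3, 5.6, 106.9]
ee_rot: [0.688, -0.165, 0.687, 0.165]
force: [-0.6, 0.5, 8.7]
grip_width: 0.127
```

```bash
python3 - <<'E'
from h import *
st()
E
```

```text
16.9 pos [529.34   5.57 106.88] jaw 117.0 F [-0.6  0.5  8.7] T [ 0.08  0.3  -0.07] w 0.127 j0,5 [-0.21 -2.25]
```

>>> {"op": "step_arm", "data": {
  "commands": [
    [[0,0,-0.02],0],
    [[0,0,0],0]
  ]
}}

```text
time_s: 17.1
eef_pos: [529.3, 5.5, 106.1]
ee_rot: [0.688, -0.165, 0.687, 0.165]
force: [-1.3, -0.1, 9.1]
grip_width: 0.123
```

>>> {"op": "step_arm", "data": {
  "commands": [
    [[0,0,0],-0.02],
    [[0,0,0],-0.02],
    [[0,0,0],0]
  ]
}}

```text
time_s: 17.4
eef_pos: [529.6, 5.5, 106.3]
ee_rot: [0.697, -0.121, 0.696, 0.121]
force: [-0.3, 1.0, 8.6]
grip_width: 0.119
```

```bash
python3 - <<'E'
from h import *
st()
E
```

```text
17.4 pos [529.6    5.48 106.26] jaw 109.7 F [-0.3  1.   8.6] T [ 0.12  0.15 -0.01] w 0.119 j0,5 [-0.21 -2.13]
```

>>> {"op": "step_arm", "data": {
  "commands": [
    [[0,0,0],-0.035],
    [[0,0,0],-0.035],
    [[0,0,0],-0.035],
    [[0,0,0],0]
  ]
}}

```text
time_s: 17.8
eef_pos: [529.7, 5.5, 106.3]
ee_rot: [0.708, -0.005, 0.706, 0.004]
force: [0.1, 0.0, 8.1]
grip_width: 0.119
```

```bash
python3 - <<'E'
from h import *
st()
E
```

```text
17.8 pos [529.73   5.46 106.35] jaw 90.72 F [0.1 0.  8.1] T [ 0.07 -0.01  0.04] w 0.119 j0,5 [-0.21 -1.79]
```

>>> {"op": "step_arm", "data": {
  "commands": [
    [[0,0,0],-0.04],
    [[0,0,0],-0.04],
    [[0,0,0],-0.04],
    [[0,0,0],-0.04],
    [[0,0,0],0]
  ]
}}

```text
time_s: 18.3
eef_pos: [529.7, 5.5, 106.3]
ee_rot: [0.687, 0.172, 0.685, -0.172]
force: [-0.7, -0.3, 8.6]
grip_width: 0.125
```

>>> {"op": "step_arm", "data": {
  "commands": [
    [[0,0,0],-0.04],
    [[0,0,0],-0.04],
    [[0,0,0],-0.04],
    [[0,0,0],0]
  ]
}}

```text
time_s: 18.7
eef_pos: [529.7, 5.4, 106.3]
ee_rot: [0.642, 0.297, 0.641, -0.297]
force: [-0.9, 0.6, 9.2]
grip_width: 0.122
```

```bash
python3 - <<'E'
from h import *
st()
E
```

```text
18.7 pos [529.75   5.45 106.34] jaw 40.3 F [-0.9  0.6  9.2] T [0.06 0.06 0.02] w 0.122 j0,5 [-0.21 -0.91]
```

Turned 76.7°. Now small steps to the stop.

>>> {"op": "step_arm", "data": {
  "commands": [
    [[0,0,0],-0.025],
    [[0,0,0],-0.025],
    [[0,0,0],-0.014],
    [[0,0,0],0]
  ]
}}

```text
time_s: 19.1
eef_pos: [529.7, 5.5, 106.3]
ee_rot: [0.61, 0.36, 0.608, -0.359]
force: [-0.1, -0.1, 8.6]
grip_width: 0.125
```

```bash
python3 - <<'E'
from h import *
st()
E
```

```text
19.1 pos [529.74   5.45 106.33] jaw 28.9 F [-0.1 -0.1  8.6] T [0.04 0.05 0.01] w 0.125 j0,5 [-0.21 -0.72]
```

>>> {"op": "step_arm", "data": {
  "commands": [
    [[0,0,0],-0.008],
    [[0,0,0],-0.008],
    [[0,0,0],0]
  ]
}}

```text
time_s: 19.4
eef_pos: [529.7, 5.5, 106.3]
ee_rot: [0.601, 0.375, 0.599, -0.374]
force: [-0.5, -0.3, 9.1]
grip_width: 0.123
```

```bash
python3 - <<'E'
from h import *
st()
E
```

```text
19.4 pos [529.75   5.47 106.34] jaw 26.06 F [-0.5 -0.3  9.1] T [ 0.02  0.03 -0.01] w 0.123 j0,5 [-0.21 -0.67]
```

>>> {"op": "step_arm", "data": {
  "commands": [
    [[0,0,0],-0.007],
    [[0,0,0],0]
  ]
}}

```text
time_s: 19.6
eef_pos: [529.6, 5.4, 106.3]
ee_rot: [0.596, 0.381, 0.595, -0.381]
force: [-1.1, -0.0, 9.1]
grip_width: 0.123
```

```bash
python3 - <<'E'
from h import *
st()
E
```

```text
19.6 pos [529.6    5.41 106.32] jaw 24.81 F [-1.1 -0.   9.1] T [-0.02  0.18  0.11] w 0.123 j0,5 [-0.21 -0.64]
```

>>> {"op": "step_arm", "data": {
  "commands": [
    [[0,0,0],-0.007],
    [[0,0,0],0]
  ]
}}

```text
time_s: 19.8
eef_pos: [529.3, 5.4, 106.3]
ee_rot: [0.592, 0.387, 0.591, -0.387]
force: [-1.8, -1.3, 10.0]
grip_width: 0.119
```

```bash
python3 - <<'E'
from h import *
st()
E
```

```text
19.8 pos [529.31   5.36 106.26] jaw 23.56 F [-1.8 -1.3 10. ] T [-0.12  0.47  0.15] w 0.119 j0,5 [-0.21 -0.62]
```

>>> {"op": "step_arm", "data": {
  "commands": [
    [[0,0,0.03],0.008],
    [[0,0,0.03],0],
    [[0,0,0.03],0],
    [[0,0,0],0],
    [[0,0,0],0]
  ]
}}

```text
time_s: 20.3
eef_pos: [529.5, 5.4, 109.5]
ee_rot: [0.597, 0.38, 0.596, -0.38]
force: [-0.9, -0.4, 5.8]
grip_width: 0.12
```

```bash
python3 - <<'E'
from h import *
st()
E
```

```text
20.3 pos [529.5    5.45 109.55] jaw 25.02 F [-0.9 -0.4  5.8] T [-0.08 -0.05 -0.02] w 0.12 j0,5 [-0.21 -0.65]
```

>>> {"op": "step_arm", "data": {
  "commands": [
    [[0,0,0.015],0],
    [[0,0,0],0]
  ]
}}

```text
time_s: 20.5
eef_pos: [529.5, 5.4, 110.1]
ee_rot: [0.597, 0.38, 0.596, -0.38]
force: [1.0, -1.2, 5.8]
grip_width: 0.122
```

>>> {"op": "step_arm", "data": {
  "commands": [
    [[0,0,0],0],
    [[0,0,0],0],
    [[0,0,0],0],
    [[0,0,0],0]
  ],
  "gripper": -0.4
}}

```text
time_s: 20.9
eef_pos: [528.9, 5.6, 109.4]
ee_rot: [0.596, 0.38, 0.597, -0.38]
force: [0.4, 0.2, 0.1]
grip_width: 0.698
```

>>> {"op": "step_arm", "data": {
  "commands": [
    [[0,0,0.3],0],
    [[0,0,0.8],0],
    [[0,0,0.9],0],
    [[0,0,0.5],0],
    [[0,0,0],0]
  ]
}}

```text
time_s: 21.4
eef_pos: [530.1, 5.4, 213.3]
ee_rot: [0.599, 0.381, 0.594, -0.379]
force: [0.2, 0.6, -0.3]
grip_width: 0.702
```

>>> {"op": "step_arm", "data": {
  "commands": [
    [[-0.9,0,0.5],0],
    [[-0.9,0,0],0],
    [[0,0,0],0],
    [[0,0,0],0]
  ]
}}

```text
time_s: 21.8
eef_pos: [456.8, 5.6, 229.7]
ee_rot: [0.596, 0.38, 0.596, -0.38]
force: [0.6, -0.2, -0.1]
grip_width: 0.699
```

```bash
python3 - <<'E'
from h import *
c=snap('wrist','w13');sd=snap('side','s13');sc=snap('scene','sc13');st()
cv2.imwrite('pics/c13.png',np.hstack([cv2.resize(sd['image'][155:220,244:309],(390,390),interpolation=cv2.INTER_CUBIC),cv2.resize(sc['image'][135:200,214:279],(390,390),interpolation=cv2.INTER_CUBIC)]))
E
```

```text
21.95 pos [457.61   5.53 229.37] jaw 25.02 F [-0.   0.  -0.4] T [ 0.03 -0.01 -0.03] w 0.696 j0,5 [-0.24 -0.68]
```

View pics/w13.png

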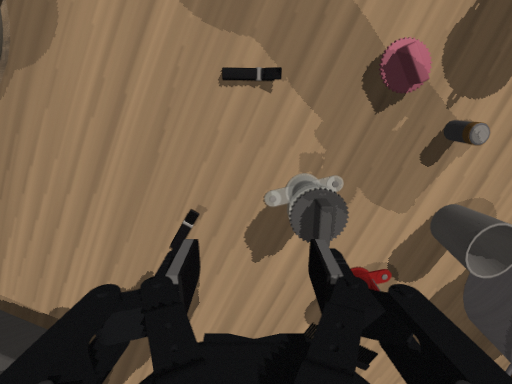

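View pics/c13.png

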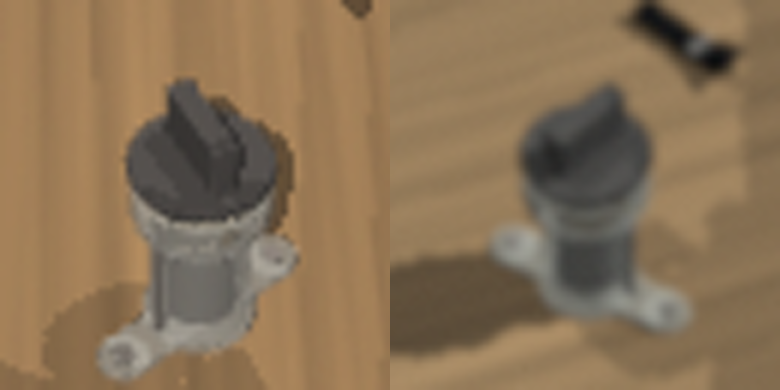

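View pics/s13.png

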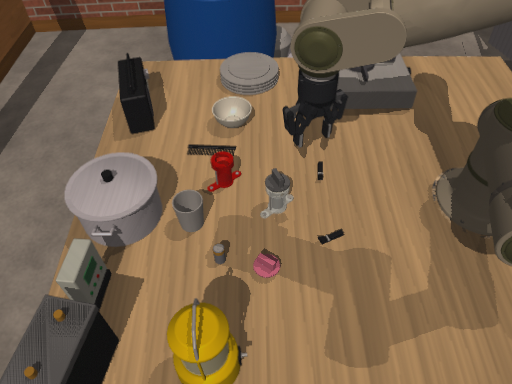

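```bash
python3 - <<'E'
from h import *
print(ticket.finish_job())
E
```

```text
the job is handed in; nothing more can be done
None
```

The fat cell is in the clear case, nub up, and the cap is turned to its stop and locked. I handed the job in at about 22 s. The hand-in gives no verdict.

**What I did**
- **Cell:** I lowered it by its top, with at most about 1 N sideways, and let it slide the last stretch. A picture then showed it seated.
- **Cap resting:** I set the T-bar on the collar at about 8 N, 10° off the slots, and turned it clockwise. The contact force vanished at the slots.
- **Cap dropped in:** It went down until it met the cell, at 76.2 mm against the 76.5 mm expected.
- **Press and turn:** I pressed with about 9 N and turned clockwise. Torque rose at about 92–93°, which I took as the stop; the force there reached about 10 N.
- **Release:** I backed off about 1°, eased the cap up to a nose height of about 72.2 mm (72.5 mm expected when locked), opened the fingers and moved clear.

**Last checks**
- **Cap:** The pictures show it level on the case, with the wing about 92° clockwise of the slot line.
- **Other things:** The small cell, the pink cap look-alike, the red case look-alike and everything else looked undisturbed by eye.
- **Not measured:** I judged the final lock height from the arm's position just before letting go and from the pictures.
- **Disagreement:** An early two-view estimate put the cell's top at about 48 mm instead of 60 mm. I chose the cell by its width and its length in the side picture instead, and the fit and contact heights agreed with that.

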